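Tip dried-out pens from a tray through the sprung flap of a recycling box

ROBOT

A 6-joint arm with a two-finger parallel gripper is mounted at the origin on a cart in front of the work surface, level with it; the furniture and walls round the work are solid. World frame = base frame: x ahead of the robot, y to its left, z up, the work surface at z = 0. Lengths are in m, angles in rad, forces in N, time in s.
With the tool pointing down it reaches from about 0.325 to 0.75 m from the base axis. Payload 7.6 kg.
Tool frame: the origin (TCP) lies on the centre line of the jaws, within the pads' length; the fingertips stand 11 mm ahead of it and the grasp point (between the pads) lies 8 mm behind it; z points along the fingers, y is the line along which they close (so a half turn about z gives the same grasp; the last joint's range is limited). The gripper opens to 85 mm and grips with 20 to 120 N. Pads are 22 mm wide; open, the fingers measure 114 mm over their backs; the gripper's body (76 mm by 85 mm) begins 54 mm behind the grasp point. The pads swing forward as they close: fully open they stand 13 mm farther back than shut.
Start: joints at [-1.39, 0.052, 1.401, -0, 1.689, -0.07], TCP at [0.13, -0.509, 0.242] pointing down, gripper open.
Joint ranges: [-2.9, 2.9], [-0.91, 2.17], [0.12, 2.37], [-1.06, 4.2], [0.26, 2.73], [-2.93, 2.93]. Speed limits (rad/s): [2.57, 2.57, 3.01, 3.14, 3.14, 3.14].

INTERFACE

Orientations are given as [roll, pitch, yaw] about the fixed x, y, z axes, in that order (R = Rz(yaw) Ry(pitch) Rx(roll)).
In Python, from workcell import ctrl, get_image, calibration, spotter gives the robot as it stands. The module is installed in compiled form; this text tells all that it offers.
- The arm moves only by the shell command python3 -m inch 'ROWS' [OPENING]. ROWS is JSON, a list of rows, each a list of 6 numbers: the shift along the world's x, y, z scaled (see below), then the turn, a rotation vector about the world's x, y, z scaled (see below). A call has 1 to 5 rows; each row shifts and turns the commanded pose from where the row before left it; what a row does not reach is not made up. The controller multiplies each number of a shift by 500 mm and each number of a turn by pi rad. A row lasts 1/10 s, in which the tool goes at most 50 mm and 8.59 degrees, less where a joint would pass 70% of its speed; a pose out of reach is approached as far as the arm can. A call with a number of a shift or a turn outside -1 to 1 is refused whole. A call with a gripper value outside its range is refused whole. OPENING is the opening, from 0 (shut) to 1 (fully open), set as the call begins (- or left out, the last holds). The fingers move at their own pace and stop on an object; the grip force is fixed at half the most. Time passes only in rows, so rows that do not move let the fingers close. It gives the time, the measured TCP pose, the force, the opening and the grip force at its end, in the units of the state.
- ctrl.sense(): the state, without advancing time (a new reading comes with each control period).
- get_image(name): name is "side" or "top"; returns the picture (480x640x3 uint8, blue, green, red); there is no depth.
- calibration(name): a dict with "fx", "fy", "cx", "cy" (pixels), "position" and "orientation" of the camera in the world. Camera axes: x right, y down, z forward; pixel columns grow to the right and rows downward; lengths in m; the calibration is good to about 2 mm. A picture is of the moment at which its call begins. calibration takes no time and is no camera call.
- ctrl.sign_off(): hands the job in; it is judged then, once.
Trained networks look in the newest picture that a camera, given by its name, has taken for a name from the list of things; names that differ only in an ending like _2 or _b are one class to them, and where a whole thing is asked for, a point or a joint stands for the part that bears it (a point fixed in the world has none). Each returns a list of dicts, best first, with "confidence" (0 to 1); they miss things now and then, are a little off and sometimes report something else, mostly with a low value. They report only what shows in the picture. A call takes as long as a camera call. They do not tell look-alikes from the thing itself.
- spotter.recognise(camera, query): "location" ([x, y, z] in m, in the coordinates of the camera as it stood for that picture, good to about 4 mm: the middle of the surface that is visible of it).
- spotter.pinpoint(camera, query): "location" ([x, y, z] in m, in the coordinates of the camera as it stood for that picture, good to about 4 mm: a listed point, or the origin of a listed thing).
The state is a dict: "time": time; "joint_positions": joint angles; "qd": joint speeds; "tau": joint torques, N m; "position": TCP position; "eef_rot": TCP orientation; "ft_force": force on the tool from outside, world axes, zero at the start; "moment": the same for the moment, N m; "width": finger opening in m; "finger_force": force on a finger pad.
Only numpy, scipy, OpenCV 4.12 (cv2) and the standard library are available. Lean on these libraries where they do the work, as an engineer would, in place of code of your own. Each camera call takes 0.05 s, during which the arm holds its last target. There are 200 camera calls.

TASK

The three pens in the aluminium tray have dried out: empty them into the green pen-recycling box without touching the pens with the gripper. Draw the orange-handled lock pin out of the front of the box and lay it in the two notches on the lid; then take the tray by its handle, gently push the sprung flap open with the tray's mouth and, holding it open, tip the tray until all three pens have slid in. Finally stand the empty tray upright on the desk clear of the box, leaving the flap sprung shut, the pin in its notches and the mug, stapler and hole punch undisturbed.

Things in the scene. Friction and masses are not known exactly. Their poses are not given: they have to be found in the camera images.
- box: Green sheet-metal pen-recycling box, fixed to the desk, 124 (x) x 180 (y) x 160 (z) mm, walls 4 mm, hollow. Origin: centre of its underside. Its -x face is the front, with the lock pin; pens enter from its -y side, travelling towards +y and down. Box y = -28, z = 148 mm: axis of the pin's bore, along x, in a steel block whose front face is at box x = -76 mm.
- opening (a point): Centre of the rectangular opening in the lid, at the top of its raised black surround (163 mm above the desk, 3 mm above the lid), at (0, -41, 163) mm in the box frame, axes as the box. The opening is 70 mm along box x and 58 mm along box y. The tray's floor goes over the entry edge, at box y = -70 mm; the far edge is at y = -12 mm.
- flap (a joint): Smooth steel flap, 66 x 56 x 3 mm, in the opening, 6 mm below the top of the surround; hinged along the entry edge (box y = -69.5, z = 155.5 mm), its far side swings down into the box. 0 = shut, stop at 1.3 rad. A spring shuts it: about 2 N at its far edge starts it, 3 N at 0.8 rad. The lock pin in its bore lies under it and lets it open only a crack (0.15 rad).
- pin_grip (a point): Centre of the lock pin's orange ribbed grip, 14 mm thick, 38 mm long. The pin is nearly level, 60 g, its x axis runs from grip to tip: grip at -23 mm, 16 mm thick collar at -4 to 0 mm, 8 mm steel shank from 0 to the tip at +76 mm. At the start it sits in the bore with 1.5 mm play, grip in front of the box; to free it, draw it 85 mm straight out towards box -x.
- pin_shank (a point): Point on the axis of the pin's shank, 30 mm from the collar face towards the tip (53 mm ahead of pin_grip). Axes as pin_grip.
- pin_tip (a point): Tip of the pin's shank, 76 mm from the collar face (99 mm ahead of pin_grip).
- notch (a point): Where pin_shank lies when the pin is parked, level, along box x, grip to -x, in two notched ears on the lid: (-33, 45, 170) mm in the box frame. Ears 5 mm thick, centred at box x = -56 and -10 mm; notches open upward, 12 mm wide (box y 39 to 51), bottom z = 166, top z = 180 mm. The collar is then in front of the front ear, the grip in front of the box.
- tray_handle (a point): Centre of the tray's black handle bar, along the tray: 104 mm long, 16 wide, 20 high, sides free for 60 mm about this point; 63 mm above the tray's underside, half-way along; bar's underside 21 mm above the side walls. Axes: x along the tray to its open mouth (+95 mm), z up. Tray about 0.25 kg; the pens lie loose on its smooth floor and start to slide at 14 to 26 degrees of tilt.
- tray_mouth (a point): Middle of the mouth edge of the tray's floor, upper side: 95 mm ahead (tray x) of tray_handle and 60 mm below it. The tray is an open aluminium channel, 190 x 58 mm, 52 mm wide inside, floor 3 mm thick, side walls 32 mm high, only 14 mm over the last 50 mm at the mouth. Axes as tray_handle.
- grey_marker_mid (a point): Middle of the grey highlighter, 117 mm long, 17 to 20 mm thick, lying along the tray.
- black_marker_mid (a point): Middle of the black and white highlighter, 117 mm long, 17 to 20 mm thick, lying along the tray.
- black_pen_mid (a point): Middle of the black pen, 148 mm long, 9 to 11 mm thick, lying along the tray.
- mug: White mug, 92 mm across, 95 mm high; bystander. Origin under its base.
- stapler: Black stapler, 144 x 39 x 54 mm; bystander. Origin under its base.
- punch: Black two-hole punch, 79 x 118 x 60 mm; bystander. Origin under its base.
Things that resemble listed ones, but are neither listed nor needed, are in the scene too. Of the things that look like the part that bears tray_handle, take the one that is farthest to the robot's right at the start.

How it is judged:
On the way, in this order (a step that is already met when the one before it is completed fails the run):
1. the lock pin has been drawn clear of its bore (x of pin_tip in the frame of box below -0.077 m), for 0.05 s.
2. the lock pin lies in the two notches on the lid, let go (distance between pin_shank and notch below 0.014 m and z of pin_shank in the frame of box below 0.176 m and angle between the x axis of pin_shank and the x axis of box, either way round below 0.12 rad and contact force between the fingers and lock_pin below 0.1 N), for 0.2 s.
3. the tray's mouth is through the opening and holds the flap open (value of joint flap above 0.3 rad and contact force between tray and box above 0.1 N and z of tray_mouth in the frame of box below 0.16 m and x of tray_mouth in the frame of box between -0.036 and 0.036 m and y of tray_mouth in the frame of box between -0.072 and -0.008 m), for 0.1 s.
At the end, for the whole second after the job is handed in: All three pens inside the box; flap shut (under 0.08 rad); pin in its notches (pin_shank within 14 mm of notch, under 6 mm above it, axis within 0.12 rad of the box's x); tray standing upright on the desk (within 0.1 rad), still, not touching the box (x of grey_marker_mid in the frame of box between -0.058 and 0.058 m and y of grey_marker_mid in the frame of box between -0.086 and 0.086 m and z of grey_marker_mid in the frame of box between 0 and 0.14 m and x of black_marker_mid in the frame of box between -0.058 and 0.058 m and y of black_marker_mid in the frame of box between -0.086 and 0.086 m and z of black_marker_mid in the frame of box between 0 and 0.14 m and x of black_pen_mid in the frame of box between -0.058 and 0.058 m and y of black_pen_mid in the frame of box between -0.086 and 0.086 m and z of black_pen_mid in the frame of box between 0 and 0.14 m and distance between pin_shank and notch below 0.014 m and z of pin_shank in the frame of box below 0.176 m and angle between the x axis of pin_shank and the x axis of box, either way round below 0.12 rad and value of joint flap below 0.08 rad and height (world z) of tray_handle between 0.055 and 0.069 m and angle between tray_handle's own z axis and vertical below 0.1 rad and contact force between tray and box below 0.1 N and linear speed of tray below 0.02 m/s).
It fails at once if the gripper touches a pen (contact force between the fingers and grey_marker above 0.3 N or contact force between the fingers and black_marker above 0.3 N or contact force between the fingers and black_pen above 0.3 N).
It fails at once if the mug, stapler or hole punch is moved by more than 20 mm (distance of any of mug, stapler, punch from where it was at the start of the episode above 0.02 m).
It fails at once if the tray is pressed on the box with more than 25 N (contact force between tray and box above 25 N).
It also fails if it takes over 54 s, if anything falls off the work surface, if the arm or the gripper's body presses on something with over 40 N, if the wrist force passes 120 N, or if a joint passes its speed limit or range.

## Working session

There is one attempt and no reset: what is moved stays moved. The work goes in short steps, Python scripts to look and compute and a shell command to move; the robot and the scene stay as the last step left them, time stands still between calls to the robot, and variables do not carry over. Pictures are saved under pics/ and viewed, at most 10 in all, crops included, and the job is handed in when it is done.

```bash
mkdir -p pics
cat > h.py <<'E'
import numpy as np, cv2
from workcell import ctrl, get_image, calibration, spotter
from scipy.spatial.transform import Rotation as R
def cam(n):
    c=calibration(n); o=np.array(c["orientation"],float)
    M=o if o.shape==(3,3) else (R.from_euler('xyz',o).as_matrix() if o.size==3 else R.from_quat(o).as_matrix())
    return c,M,np.array(c["position"])
def w(n,p): c,M,t=cam(n); return M@np.array(p)+t
def px(n,p):
    c,M,t=cam(n); q=M.T@(np.array(p)-t); return np.array([c["fx"]*q[0]/q[2]+c["cx"],c["fy"]*q[1]/q[2]+c["cy"]])
def find(n,q,k=3,f="pinpoint"):
    for d in getattr(spotter,f)(n,q)[:k]:
        p=w(n,d["location"]); print(n,q,round(d["confidence"],2),p.round(4),px(n,p).round(0), {a:b for a,b in d.items() if a not in("confidence","location")})
E
python3 - <<'E'
from h import *
for n in("side","top"):
    print(calibration(n)); im=get_image(n); cv2.imwrite(f"pics/{n}0.png",im)
    for q in ["box","opening","pin_grip","pin_shank","notch","tray_handle","tray_mouth","grey_marker_mid","mug","stapler","punch"]: find(n,q)
s=ctrl.sense(); print(s)
E
```

```text
{'fx': 575.3509731012138, 'fy': 575.3509731012138, 'cx': 314.6649490222809, 'cy': 233.4964098664671, 'position': array([ 0.30312649, -1.16327715,  0.86401457]), 'orientation': array([-2.17911505, -0.02284605, -0.25363498])}
side box 0.96 [ 0.627  -0.0195  0.0011] [317. 245.] {}
side opening 0.74 [ 0.6329 -0.0668  0.161 ] [327. 201.] {}
side pin_grip 0.58 [ 0.5234 -0.0505  0.1485] [279. 207.] {}
side notch 0.93 [0.5979 0.0223 0.1678] [303. 181.] {}
side tray_handle 0.73 [ 0.4854 -0.3621  0.064 ] [293. 328.] {}
side tray_handle 0.65 [ 0.408  -0.0731  0.0643] [233. 248.] {}
side tray_mouth 0.81 [ 5.141e-01 -2.751e-01  3.000e-04] [297. 320.] {}
side tray_mouth 0.77 [ 0.4946 -0.0301  0.0041] [267. 253.] {}
side grey_marker_mid 0.64 [ 0.4911 -0.3864  0.0084] [298. 357.] {}
side mug 0.6 [ 7.759e-01 -1.940e-01 -6.000e-04] [397. 280.] {}
side stapler 0.55 [ 0.4869 -0.4897  0.0021] [309. 400.] {}
side punch 0.73 [0.6057 0.247  0.0009] [287. 193.] {}
side punch 0.35 [ 0.4711 -0.376   0.0092] [287. 354.] {}
{'fx': 515.2024955347457, 'fy': 515.2024955347457, 'cx': 312.6658783619155, 'cy': 241.750
[... 1019 characters left out ...]
}
{'time': 1.2, 'joint_positions': array([-1.39027142e+00,  5.21963025e-02,  1.40068989e+00,  1.31546562e-05,
        1.68862402e+00, -7.02686679e-02]), 'qd': array([-1.76567074e-04, -6.53903338e-05,  8.14108507e-05, -5.50558514e-04,
       -1.08986266e-04, -1.31049992e-05]), 'tau': array([ 1.00889160e-03, -3.81538725e+01, -3.60310006e+01,  5.86439004e-07,
        2.68207095e-04, -1.21504095e-05]), 'position': array([ 0.13033509, -0.50858048,  0.24233038]), 'eef_rot': array([ 3.14150950e+00, -7.24280159e-06,  2.50795120e-01]), 'ft_force': array([ 0.66424934,  0.17078037, -0.20246236]), 'moment': array([-0.01145557, -0.0510741 , -0.0171324 ]), 'finger_force': 0.0, 'width': 0.0853212864918014}
```

View pictures.

View pics/side0.png

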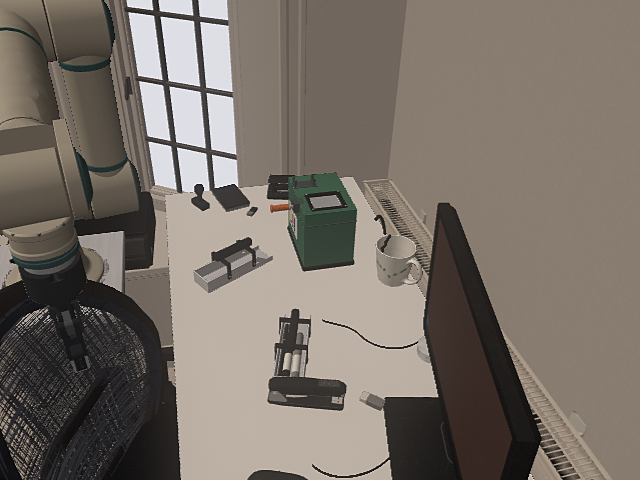

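View pics/top0.png

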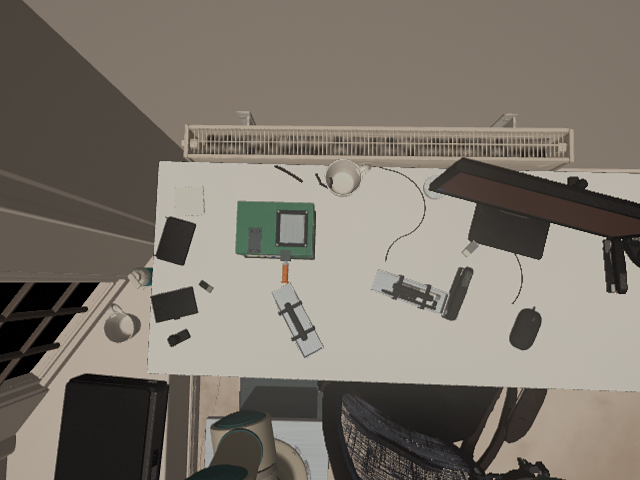

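```bash
cat > box.py <<'E'
from h import *
from scipy.optimize import minimize
C=np.array([[x,y,z] for x in(-.062,.062) for y in(-.09,.09) for z in(0,.16)])
O=np.array([[-.035,-.07,.163],[.035,-.07,.163],[.035,-.012,.163],[-.035,-.012,.163]])
def T(v,P): c,s=np.cos(v[2]),np.sin(v[2]); return np.array(P)@np.array([[c,s,0],[-s,c,0],[0,0,1]])+[v[0],v[1],0]
ims={n:cv2.imread(f"pics/{n}0.png") for n in("top","side")}
S=4; M={}
for n,im in ims.items():
    h=cv2.cvtColor(cv2.resize(im,None,fx=S,fy=S,interpolation=cv2.INTER_CUBIC),cv2.COLOR_BGR2HSV)
    m=cv2.inRange(h,(60,70,20),(95,255,255)); m=cv2.morphologyEx(m,cv2.MORPH_OPEN,np.ones((9,9)))
    k,l,st,_=cv2.connectedComponentsWithStats(m); i=1+np.argmax(st[1:,4]); m=(l==i).astype(np.uint8)
    cs,_=cv2.findContours(m,cv2.RETR_EXTERNAL,cv2.CHAIN_APPROX_NONE); hh=cv2.convexHull(max(cs,key=cv2.contourArea))
    M[n]=cv2.fillConvexPoly(np.zeros_like(m),hh,1); print(n,hh[:,0].min(0)/S,hh[:,0].max(0)/S)
def cost(v,ns=("top","side")):
    t=0
    for n in ns:
        p=np.array([px(n,q) for q in T(v,C)]); h=cv2.convexHull(((p+.5)*S*16).astype(np.int32))
        t+=(cv2.fillConvexPoly(np.zeros_like(M[n]),h,1,shift=4)!=M[n]).sum()/M[n].sum()
    return t
if __name__=="__main__":
    for ns in (("top",),("side",),("top","side")):
        r=minimize(cost,[.63,-.019,0],args=(ns,),method="Nelder-Mead",options=dict(initial_simplex=[[.63,-.019,0],[.635,-.019,0],[.63,-.014,0],[.63,-.019,.05]],xatol=1e-4)); print(ns,r.x.round(4),r.fun)
    v=r.x; outs=[]
    for n,(a,b) in dict(top=(215,185),side=(255,150)).items():
        im=cv2.resize(ims[n][b:b+130,a:a+130],None,fx=3,fy=3,interpolation=cv2.INTER_CUBIC)
        for P,col in((C[1::2][[0,1,3,2]],(0,0,255)),(O,(255,0,255)),(np.array([[-.076,-.028,.148],[-.1,-.028,.148]]),(255,255,0)),(np.array([[-.056,.045,.17],[-.01,.045,.17]]),(0,255,255))):
            q=np.array([(px(n,p)-[a,b]+.5)*3 for p in T(v,P)]).round().astype(np.int32); cv2.polylines(im,[q],len(P)>2,col,1)
        outs.append(im)
    cv2.imwrite("pics/fit.png",np.hstack(outs))
E
python3 box.py
```

```text
top [236.25 202.  ] [312.5  254.25]
side [294.25 173.25] [354.25 207.5 ]
('top',) [ 0.6285 -0.0229 -0.0152] 0.3024358497582745
('side',) [ 0.7154  0.2604 -0.2991] 1.9793053892215569Traceback (most recent call last):
  File "box.py", line 22, in <module>
    r=minimize(cost,[.63,-.019,0],args=(ns,),method="Nelder-Mead",options=dict(initial_simplex=[[.63,-.019,0],[.635,-.019,0],[.63,-.014,0],[.63,-.019,.05]],xatol=1e-4)); print(ns,r.x.round(4),r.fun)
    res = _minimize_neldermead(fun, x0, args, callback, bounds=bounds,
                               **options)
    fxr = func(xr)
    fx = function(np.copy(x), *(wrapper_args + args))
  File "box.py", line 17, in cost
    p=np.array([px(n,q) for q in T(v,C)]); h=cv2.convexHull(((p+.5)*S*16).astype(np.int32))
                ~~^^^^^
  File "h.py", line 10, in px
    c,M,t=cam(n); q=M.T@(np.array(p)-t); return np.array([c["fx"]*q[0]/q[2]+c["cx"],c["fy"]*q[1]/q[2]+c["cy"]])
          ~~~^^^
  File "h.py", line 5, in cam
    c=calibration(n); o=np.array(c["orientation"],float)
ValueError: time passes only in moves, steps and waits
```

```bash
sed -i 's/^def cam(n):/import functools\n@functools.cache\ndef cam(n):/' h.py
sed -i 's/in T(v,C)\])/in T(v,C[1::2])])/' box.py; timeout 200 python3 box.py
```

```text
top [236.25 202.  ] [312.5  254.25]
side [294.25 173.25] [354.25 207.5 ]
('top',) [ 0.6313 -0.0213  0.0284] 0.2080885087393083
('side',) [ 0.6315 -0.0062 -0.0419] 0.5227784431137724
('top', 'side') [ 0.6297 -0.0196 -0.0071] 0.7572942905561135
```

View pics/fit.png

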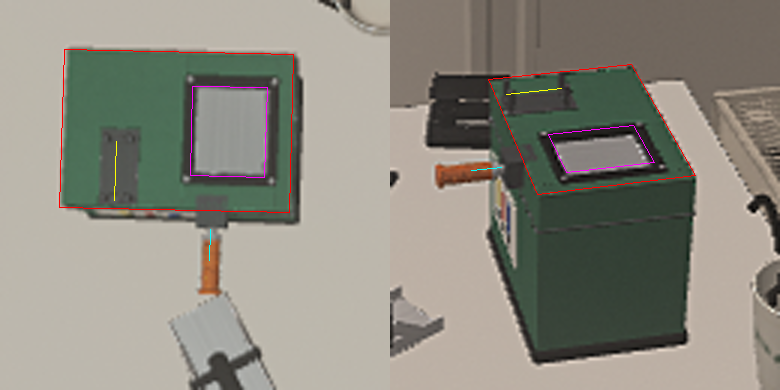

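```bash
python3 -m inch '[[0.06,0.07,0,0,0,-0.0063],[0.06,0.07,0,0,0,-0.0063],[0.06,0.07,0,0,0,-0.0063],[0.06,0.07,0,0,0,-0.0063],[0.06,0.07,0,0,0,-0.0063]]' 1; python3 -m inch '[[0.06,0.07,0,0,0,-0.0063],[0.06,0.07,0,0,0,-0.0063],[0.06,0.07,0,0,0,-0.0063],[0.06,0.07,0,0,0,-0.0063],[0.06,0.07,0,0,0,-0.0063]]';  python3 -m inch '[[0.06,0.07,0,0,0,-0.0063],[0.06,0.07,0,0,0,-0.0063],[0.06,0.07,0,0,0,-0.0063],[0,0,0,0,0,0],[0,0,0,0,0,0]]'; python3 -c "
from h import *
print(ctrl.sense()['joint_positions'])"
```

```text
time: 1.7
position: [0.2811, -0.3321, 0.2425]
eef_rot: [3.141, -0.0, 0.151]
ft_force: [1.8, 0.1, 0.8]
width: 0.0854
finger_force: 0.0
time: 2.2
position: [0.4313, -0.1569, 0.2426]
eef_rot: [3.141, -0.001, 0.052]
ft_force: [1.0, -0.5, 0.4]
width: 0.0853
finger_force: 0.0
time: 2.7
position: [0.5205, -0.0529, 0.2419]
eef_rot: [3.141, 0.001, -0.004]
ft_force: [0.1, -0.1, 0.3]
width: 0.0854
finger_force: 0.0
[-1.71724725e-01  4.78989965e-02  1.40604864e+00 -3.93006599e-04
  1.68866085e+00  1.40343947e+00]
```

```bash
python3 -m inch '[[0.01,0.009,-0.05,0,0,0],[0,0,-0.05,0,0,0],[0,0,-0.05,0,0,0],[0,0,-0.05,0,0,0],[0,0,0,0,0,0]]' 0.5
python3 - <<'E'
from h import *
for n in("side","top"):
    cv2.imwrite(f"pics/{n}1.png",get_image(n)); find(n,"pin_grip",1)
a=cv2.resize(cv2.imread("pics/side1.png")[120:280,200:360],(480,480)); b=cv2.resize(cv2.imread("pics/top1.png")[200:320,230:330],(400,480))
cv2.imwrite("pics/c1.png",np.hstack([a,b[:,:310]]))
E
python3 -m inch '[[0,0,0,0,0,0],[0,0,0,0,0,0],[0,0,0,0,0,0],[0,0,0,0,0,0],[0,0,0,0,0,0]]' 0
```

```text
time: 3.2
position: [0.5229, -0.05, 0.1389]
eef_rot: [-3.141, 0.007, -0.008]
ft_force: [-1.1, -0.2, -0.5]
width: 0.0425
finger_force: 0.0
side pin_grip 0.62 [ 0.4869 -0.3647  0.0633] [294. 329.] {}
time: 3.9
position: [0.5257, -0.0492, 0.1431]
eef_rot: [3.141, -0.001, -0.007]
ft_force: [-0.6, -0.3, 4.5]
width: 0.0116
finger_force: 58.6
```

View pics/c1.png

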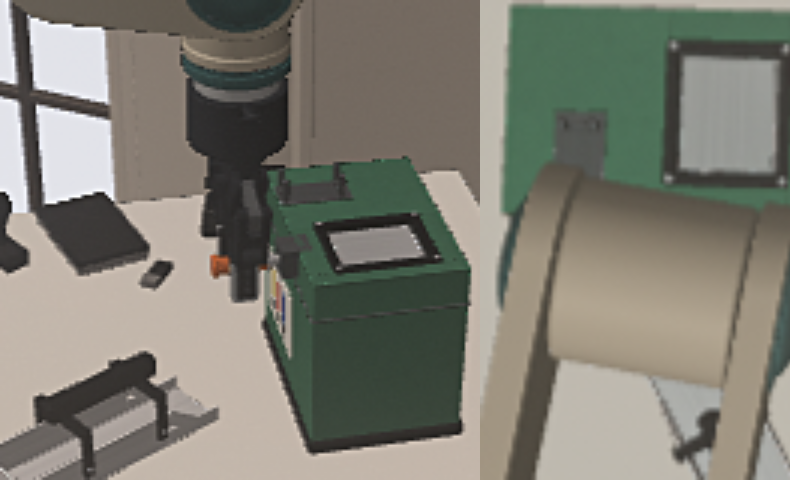

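```bash
python3 -m inch '[[-0.02,0,0,0,0,0],[-0.03,0,0,0,0,0],[-0.03,0,0,0,0,0],[-0.03,0,0,0,0,0],[-0.03,0,0,0,0,0]]'; python3 -m inch '[[-0.03,0,0,0,0,0],[-0.02,0,0,0,0,0],[0,0,0,0,0,0],[0,0,0,0,0,0]]'
python3 - <<'E'
from h import *
for n in("side","top"):
    cv2.imwrite(f"pics/{n}2.png",get_image(n)); find(n,"pin_grip",1); find(n,"pin_tip",1)
    find(n,"pin_shank",1)
a=cv2.resize(cv2.imread("pics/side2.png")[140:260,210:370],(640,480))
cv2.imwrite("pics/c2.png",a)
E
```

```text
time: 4.4
position: [0.4541, -0.0488, 0.1419]
eef_rot: [-3.141, 0.0, -0.006]
ft_force: [0.8, -0.0, -0.2]
width: 0.0121
finger_force: 58.4
time: 4.8
position: [0.4303, -0.049, 0.1422]
eef_rot: [-3.142, -0.0, -0.007]
ft_force: [-0.2, -0.3, -0.6]
width: 0.0115
finger_force: 58.4
side pin_grip 0.65 [ 0.4297 -0.0497  0.1462] [239. 212.] {}
side pin_tip 0.53 [ 0.527  -0.0516  0.1445] [281. 209.] {}
side pin_shank 0.51 [ 0.4829 -0.0495  0.1436] [262. 211.] {}
top pin_tip 0.5 [ 0.5294 -0.0497  0.1483] [286. 271.] {}
top pin_shank 0.57 [ 0.4858 -0.0537  0.1457] [287. 290.] {}
```

View pics/c2.png

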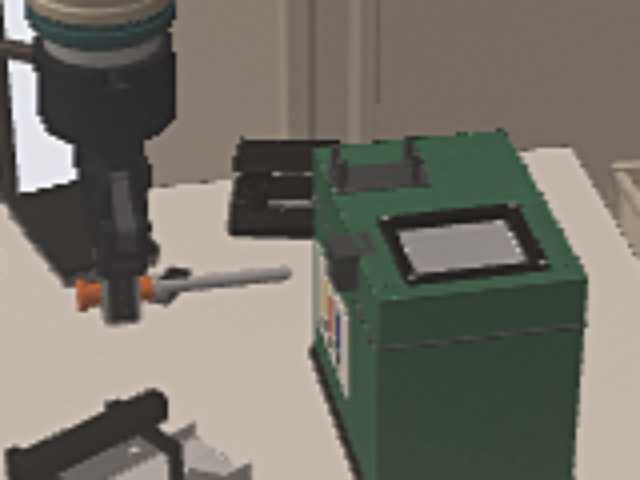

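```bash
python3 -m inch '[[0,0,0.03,0,0,0],[0,0,0.05,0,0,0],[0,0.02,0.04,0,0,0],[0.02,0.04,0,0,0,0],[0.05,0.05,0,0,0,0]]'; python3 -m inch '[[0.06,0.036,0,0,0,0],[0.06,0,0,0,0,0],[0.036,0,0,0,0,0],[0,0,0,0,0,0],[0,0,0,0,0,0]]'
python3 - <<'E'
from h import *
print(ctrl.sense()["position"])
for n in("side","top"):
    cv2.imwrite(f"pics/{n}3.png",get_image(n)); find(n,"pin_tip",1); find(n,"pin_shank",1)
a=cv2.resize(cv2.imread("pics/side3.png")[130:220,240:360],(640,480),interpolation=cv2.INTER_CUBIC)
cv2.imwrite("pics/c3.png",a)
E
```

```text
time: 5.7
position: [0.4656, 0.006, 0.2036]
eef_rot: [3.141, -0.002, -0.008]
ft_force: [0.2, -0.3, 0.0]
width: 0.0119
finger_force: 58.5
time: 6.2
position: [0.5431, 0.0239, 0.2018]
eef_rot: [3.142, 0.001, -0.006]
ft_force: [-0.1, 0.4, -0.3]
width: 0.0119
finger_force: 58.6
[0.54307879 0.02393581 0.20182693]
side pin_tip 0.7 [0.6402 0.021  0.2042] [320. 166.] {}
side pin_shank 0.46 [0.5971 0.0249 0.2054] [303. 167.] {}
top pin_tip 0.5 [0.6414 0.0237 0.2059] [252. 220.] {}
top pin_shank 0.45 [0.5959 0.0237 0.2046] [252. 241.] {}
```

View pics/c3.png

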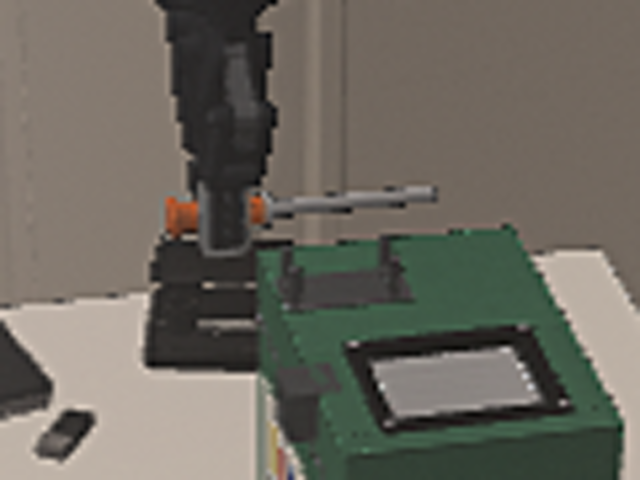

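```bash
python3 -m inch '[[0,0,-0.02,0,0,0],[0,0,-0.02,0,0,0],[0,0,-0.016,0,0,0],[0,0,0,0,0,0]]';  python3 -m inch '[[0,0,-0.006,0,0,0],[0,0,-0.006,0,0,0],[0,0,-0.004,0,0,0],[0,0,0,0,0,0],[0,0,0,0,0,0]]'
```

```text
time: 6.9
position: [0.5424, 0.0239, 0.1721]
eef_rot: [3.142, 0.004, -0.007]
ft_force: [0.8, 0.7, -1.5]
width: 0.0121
finger_force: 58.6
time: 7.4
position: [0.5434, 0.0239, 0.1665]
eef_rot: [3.142, -0.0, -0.006]
ft_force: [-0.3, 0.7, -0.7]
width: 0.0117
finger_force: 58.6
```

```bash
python3 -m inch '[[0,0,-0.003,0,0,0],[0,0,0,0,0,0],[0,0,0,0,0,0]]';  python3 -m inch '[[0,0,0,0,0,0],[0,0,0,0,0,0],[0,0,0,0,0,0],[0,0,0,0,0,0]]' 0.4;  python3 - <<'E'
from h import *
for n in("side","top"):
    cv2.imwrite(f"pics/{n}4.png",get_image(n)); find(n,"pin_tip",1); find(n,"pin_shank",1)
E
```

```text
time: 7.7
position: [0.5435, 0.0239, 0.1656]
eef_rot: [3.141, -0.001, -0.006]
ft_force: [-3.1, -0.3, 5.0]
width: 0.0119
finger_force: 59.0
time: 8.1
position: [0.5432, 0.0239, 0.1644]
eef_rot: [3.142, 0.001, -0.006]
ft_force: [0.2, -0.4, 0.6]
width: 0.0339
finger_force: 0.0
side pin_tip 0.64 [0.6398 0.0208 0.1681] [320. 180.] {}
side pin_shank 0.49 [0.5956 0.0225 0.1706] [302. 180.] {}
top pin_tip 0.64 [0.6459 0.0253 0.1724] [254. 220.] {}
top pin_shank 0.53 [0.5953 0.0208 0.1678] [255. 242.] {}
```

```bash
python3 -m inch '[[0,0,0.02,0,0,0],[0,0,0.06,0,0,0],[0,0,0.08,0,0,0],[0,-0.04,0.06,0,0,0.03],[-0.01,-0.077,0,0,0,0.042]]'; python3 -m inch '[[-0.0115,-0.08,0,0,0,0.042],[-0.0115,-0.08,0,0,0,0.042],[-0.0115,-0.08,0,0,0,0.042],[-0.0115,-0.08,0,0,0,0.042],[-0.0115,-0.08,0,0,0,0.042]]' 0.6; python3 -m inch '[[-0.0115,-0.08,0,0,0,0.042],[-0.0115,-0.08,0,0,0,0.042],[-0.0115,-0.08,0,0,0,0.038],[-0.012,-0.015,0,0,0,0],[0,0,0,0,0,0]]'; python3 -m inch '[[0,0,0,0.0405,-0.0127,0],[0,0,0,0.0405,-0.0127,0],[0,0,0,0.0405,-0.0127,0],[0,0,0,0,0,0],[0,0,0,0,0,0]]'
python3 - <<'E'
from h import *
s=ctrl.sense();print(s["joint_positions"],s["position"],s["eef_rot"])
print(R.from_euler('xyz',s["eef_rot"]).as_matrix().round(3))
for n in("side","top"):
    cv2.imwrite(f"pics/{n}5.png",get_image(n)); find(n,"tray_handle",2); find(n,"tray_mouth",2)
for n in("side",): find(n,"pin_tip",1); find(n,"pin_shank",1)
E
```

```text
time: 8.9
position: [0.5399, -0.0338, 0.2814]
eef_rot: [3.138, -0.01, 0.228]
ft_force: [0.6, -1.3, 0.8]
width: 0.0339
finger_force: 0.0
time: 9.4
position: [0.5091, -0.2362, 0.2759]
eef_rot: [3.14, -0.0, 0.885]
ft_force: [0.2, -0.2, 1.0]
width: 0.0513
finger_force: 0.0
time: 9.9
position: [0.4856, -0.3633, 0.2751]
eef_rot: [3.141, 0.0, 1.259]
ft_force: [0.6, 0.1, -0.0]
width: 0.0515
finger_force: 0.0
time: 10.4
position: [0.4867, -0.3615, 0.2748]
eef_rot: [-3.139, -0.397, 1.262]
ft_force: [-0.0, 0.2, 0.8]
width: 0.0512
finger_force: 0.0
[-0.84822187  0.40674208  0.96745147  0.36505347  1.95725857 -0.4335314 ] [ 0.48665377 -0.36153916  0.27484651] [-3.13933884 -0.39713351  1.26213629]
[[ 0.28   0.953  0.115]
 [ 0.879 -0.303  0.369]
 [ 0.387 -0.002 -0.922]]
side tray_handle 0.97 [ 0.4075 -0.0754  0.0611] [233. 250.] {}
side tray_mouth 0.63 [ 0.515  -0.2744  0.0013] [297. 319.] {}
top tray_handle 0.72 [ 0.4812 -0.3636  0.0645] [414. 293.] {}
top tray_mouth 0.93 [ 0.5137 -0.271   0.0064] [374. 280.] {}
top tray_mouth 0.6 [ 0.4864 -0.023   0.001 ] [279. 289.] {}
```

```bash
python3 -m inch '[[0,0.004,-0.06,0,0,0],[0,0,-0.08,0,0,0],[0,0,-0.08,0,0,0],[0,0,-0.08,0,0,0],[0,0,-0.06,0,0,0]]'; python3 -m inch '[[0,0,-0.03,0,0,0],[0,0,-0.03,0,0,0],[0,0,-0.016,0,0,0],[0,0,0,0,0,0],[0,0,0,0,0,0]]'
python3 - <<'E'
from h import *
for n in("side","top"): cv2.imwrite(f"pics/{n}6.png",get_image(n))
a=cv2.resize(cv2.imread("pics/side6.png")[270:420,240:370],(416,480),interpolation=cv2.INTER_CUBIC)
b=cv2.resize(cv2.imread("pics/side6.png")[150:220,260:340],(380,332),interpolation=cv2.INTER_CUBIC)
cv2.imwrite("pics/c6.png",np.hstack([a,cv2.copyMakeBorder(b,0,148,0,0,0)]))
E
```

```text
time: 11.3
position: [0.4857, -0.3593, 0.092]
eef_rot: [-3.137, -0.401, 1.262]
ft_force: [-0.2, -0.5, -0.0]
width: 0.0514
finger_force: 0.0
time: 11.8
position: [0.4868, -0.3606, 0.0581]
eef_rot: [3.141, -0.399, 1.263]
ft_force: [-0.2, -0.2, 0.3]
width: 0.0511
finger_force: 0.0
```

View pics/c6.png

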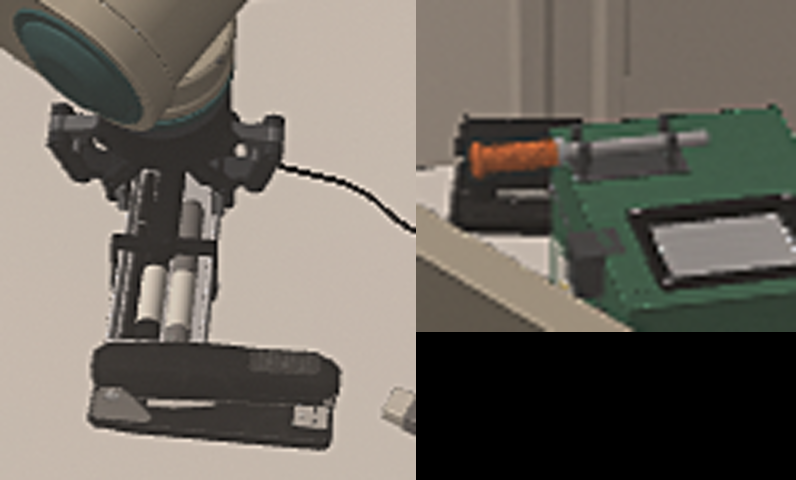

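```bash
python3 -m inch '[[0,0,0,0,0,0],[0,0,0,0,0,0],[0,0,0,0,0,0],[0,0,0,0,0,0],[0,0,0,0,0,0]]' 0; python3 -m inch '[[0,0,0.006,0,0,0],[0,0,0.012,0,0,0],[0,0,0.02,0,0,0],[0,0,0.02,0,0,0],[0,0,0,0,0,0]]'
python3 - <<'E'
from h import *
s=ctrl.sense();print(s["joint_positions"],s["position"],s["eef_rot"],s["ft_force"],s["moment"])
for n in("side","top"):
    cv2.imwrite(f"pics/{n}7.png",get_image(n)); find(n,"tray_handle",2); find(n,"tray_mouth",2)
E
```

```text
time: 12.4
position: [0.4865, -0.3604, 0.0574]
eef_rot: [-3.141, -0.4, 1.263]
ft_force: [-1.3, -1.1, 4.1]
width: 0.015
finger_force: 59.4
time: 12.9
position: [0.4871, -0.3608, 0.0882]
eef_rot: [3.14, -0.398, 1.264]
ft_force: [0.1, 0.6, -2.5]
width: 0.0149
finger_force: 58.6
[-0.84812084  0.50628119  1.2130461   0.34049423  1.63030985 -0.55607858] [ 0.48706382 -0.36081755  0.0882426 ] [ 3.13966071 -0.39819917  1.26376299] [ 0.12546418  0.57200111 -2.54372601] [-0.30650901  0.08116649  0.02764725]
side tray_handle 0.78 [ 0.4084 -0.0734  0.063 ] [233. 249.] {}
side tray_handle 0.66 [ 0.6319 -0.0663  0.1597] [326. 201.] {}
side tray_mouth 0.63 [ 0.5169 -0.278   0.0335] [299. 309.] {}
top tray_handle 0.87 [ 0.4127 -0.0731  0.0598] [297. 319.] {}
top tray_handle 0.8 [ 0.484  -0.3592  0.0941] [414. 292.] {}
top tray_mouth 0.89 [ 0.491  -0.023   0.0015] [279. 287.] {}
top tray_mouth 0.59 [ 0.5114 -0.2689  0.0367] [375. 281.] {}
```

```bash
python3 -m inch '[[0,0,0.03,0,0,0.008],[0,0,0.06,0,0,0.016],[0,0,0.08,0,0,0.02],[0.005,0.0085,0.07,0,0,0.02],[0.011,0.017,0.035,0,0,0.016]]'; python3 -m inch '[[0.019,0.03,0.013,0,0,0.011],[0.027,0.042,0,0,0,0.0045],[0.032,0.051,0,0,0,0],[0.035,0.055,0,0,0,0],[0.035,0.055,0,0,0,0]]'; python3 -m inch '[[0.032,0.051,0,0,0,0],[0.027,0.042,0,0,0,0],[0.022,0.033,0,0,0,0],[0.017,0.026,0,0,0,0],[0.011,0.017,0,0,0,0]]'; python3 -m inch '[[0.005,0.008,0,0,0,0],[0,0,0,0,0,0],[0,0,0,0,0,0],[0,0,0,0,0,0]]'
cat > plan.py <<'E'
from h import *
s=ctrl.sense(); p=np.array(s["position"]); Rt=R.from_euler('xyz',s["eef_rot"])
G=R.from_euler('xyz',[np.pi,-.399,0])   # tool in tray frame at grip
Tr=Rt*G.inv(); yaw=Tr.as_euler('ZYX')
A=np.array([.0925,0,-.0544])
m=p+Tr.apply(A); B=np.array([.630,-.021,0])
print("t",s["time"],"tcp",p.round(4),"tray yaw,pitch,roll",yaw.round(3),"mouth box",((R.from_euler('z',.007).apply(m-B))*1e3).round(1),"F",np.round(s["ft_force"],1),"j",np.round(s["joint_positions"],2))
E
cat > tgt.py <<'E'
import sys; from plan import *
# args: mouth y,z (box mm), tilt deg -> delta in units
y,z,th=map(float,sys.argv[1:4]); th=np.radians(th)
Td=R.from_euler('ZYX',[np.pi/2-.007,th,0]); md=B+R.from_euler('z',-.007).apply([0,y/1e3,z/1e3])
d=md-Td.apply(A)-p; print("shift units",(d/.5).round(4),"turn units",((Td*G*Rt.inv()).as_rotvec()/np.pi).round(4))
E
python3 tgt.py -22 178 0
python3 - <<'E'
from h import *
for n in("side","top"):
    cv2.imwrite(f"pics/{n}8.png",get_image(n)); find(n,"tray_handle",2); find(n,"tray_mouth",2)
a=cv2.imread("pics/side8.png")[100:280,230:400]; b=cv2.imread("pics/top8.png")[180:330,230:360]
cv2.imwrite("pics/c8.png",np.hstack([cv2.resize(a,(425,450)),cv2.resize(b,(375,450))[:,:370]]))
E
```

```text
time: 13.7
position: [0.4947, -0.3482, 0.2271]
eef_rot: [3.139, -0.397, 1.517]
ft_force: [0.1, -0.3, -2.7]
width: 0.0147
finger_force: 58.7
time: 14.2
position: [0.5688, -0.2287, 0.228]
eef_rot: [-3.137, -0.402, 1.562]
ft_force: [0.4, -0.9, -3.0]
width: 0.0146
finger_force: 58.7
time: 14.7
position: [0.6233, -0.1451, 0.2291]
eef_rot: [-3.139, -0.4, 1.563]
ft_force: [-0.4, 0.2, -2.9]
width: 0.0151
finger_force: 58.7
time: 15.1
position: [0.6251, -0.1432, 0.2298]
eef_rot: [-3.14, -0.4, 1.561]
ft_force: [-0.7, 0.2, -2.6]
width: 0.0149
finger_force: 58.7
t 15.1 tcp [ 0.6251 -0.1432  0.2298] tray yaw,pitch,roll [ 1.562e+00 -1.000e-03  2.000e-03] mouth box [ -4.  -29.7 175.5] F [-0.7  0.2 -2.6] j [-0.43  0.49  0.95  0.38  1.86 -0.34]
shift units [0.0083 0.0154 0.0051] turn units [-0.0003 -0.0005  0.0006]
side tray_handle 0.67 [ 0.4069 -0.0743  0.0596] [233. 250.] {}
side tray_mouth 0.87 [ 0.6293 -0.0574  0.1753] [324. 194.] {}
side tray_mouth 0.74 [ 0.4936 -0.0313  0.0043] [267. 254.] {}
top tray_handle 0.95 [ 0.6245 -0.1472  0.236 ] [328. 227.] {}
top tray_handle 0.92 [ 0.4116 -0.0736  0.0625] [297. 319.] {}
top tray_mouth 0.86 [ 0.626  -0.0522  0.1803] [286. 229.] {}
top tray_mouth 0.56 [ 0.4888 -0.0227  0.0026] [279. 288.] {}
```

View pics/c8.png

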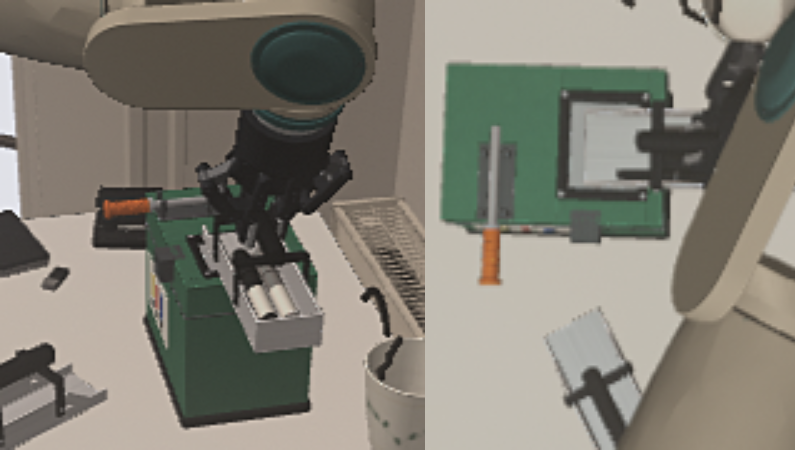

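```bash
cat > seq.py <<'E'
import sys,json; from plan import *
P=p;Q=Rt
for x,y,z,th in json.loads(sys.argv[1]):
    th=np.radians(th); Td=R.from_euler('ZYX',[np.pi/2-.007,th,0]); md=B+R.from_euler('z',-.007).apply([x/1e3,y/1e3,z/1e3])
    N=md-Td.apply(A); print(x,y,z,"shift",((N-P)/.5).round(4),"turn",((Td*G*Q.inv()).as_rotvec()/np.pi).round(4)); P=N;Q=Td*G
E
python3 seq.py '[[-1,-22,178,0],[-1,-22,170,8],[-1,-22,162,10],[-1,-22,156,15],[-1,-22,150,22],[-1,-22,142,30],[-1,-24,136,36],[-1,-26,129,43],[-1,-29,123,50]]'
```

```text
t 15.4 tcp [ 0.6252 -0.1425  0.2299] tray yaw,pitch,roll [ 1.563e+00 -1.000e-03  2.000e-03] mouth box [ -3.9 -29.  175.5] F [ 0.3  0.4 -3.1] j [-0.43  0.49  0.95  0.38  1.86 -0.34]
-1 -22 178 shift [0.0059 0.0141 0.0051] turn [-0.0003 -0.0005  0.0003]
-1 -22 170 shift [0.0001 0.0169 0.0087] turn [-0.0444  0.0003 -0.    ]
-1 -22 162 shift [ 0.      0.0048 -0.0102] turn [-0.0111  0.0001 -0.    ]
-1 -22 156 shift [0.0001 0.0128 0.0017] turn [-0.0278  0.0002  0.    ]
-1 -22 150 shift [0.0001 0.0198 0.0052] turn [-0.0389  0.0003  0.    ]
-1 -22 142 shift [0.0002 0.025  0.0005] turn [-0.0444  0.0003 -0.    ]
-1 -24 136 shift [ 0.0001  0.0161 -0.002 ] turn [-0.0333  0.0002 -0.    ]
-1 -26 129 shift [ 0.0001  0.0206 -0.005 ] turn [-0.0389  0.0003  0.    ]
-1 -29 123 shift [ 0.0001  0.0195 -0.0061] turn [-0.0389  0.0003  0.    ]
```

```bash
python3 -m inch '[[0.006,0.007,0.005,0,0,0],[0,0.012,0.004,-0.015,0,0],[0,0.012,0.005,-0.03,0,0],[0,0.005,-0.01,-0.011,0,0],[0,0,0,0,0,0]]'; python3 -m inch '[[0,0,0,0,0,0],[0,0,0,0,0,0]]'; python3 seq.py '[[-1,-22,156,15],[-1,-22,150,22],[-1,-22,142,30],[-1,-24,136,36],[-1,-26,129,43],[-1,-29,123,50]]'; python3 -c "
from h import *
for n in('side','top'):
    cv2.imwrite(f'pics/{n}9.png',get_image(n)); find(n,'tray_mouth',1)"
```

```text
time: 15.9
position: [0.6285, -0.1226, 0.2322]
eef_rot: [3.141, -0.224, 1.565]
ft_force: [1.0, 0.4, -3.5]
width: 0.0152
finger_force: 58.7
time: 16.1
position: [0.6283, -0.1248, 0.2316]
eef_rot: [-3.141, -0.225, 1.562]
ft_force: [0.0, 0.3, -2.7]
width: 0.015
finger_force: 58.7
t 16.1 tcp [ 0.6283 -0.1248  0.2316] tray yaw,pitch,roll [1.562e+00 1.740e-01 1.000e-03] mouth box [ -0.9 -22.1 162. ] F [ 0.   0.3 -2.7] j [-0.34  0.43  0.99  0.22  1.79 -0.29]
-1 -22 156 shift [0.0001 0.013  0.0017] turn [-0.028   0.      0.0005]
-1 -22 150 shift [0.0001 0.0198 0.0052] turn [-0.0389  0.0003  0.    ]
-1 -22 142 shift [0.0002 0.025  0.0005] turn [-0.0444  0.0003 -0.    ]
-1 -24 136 shift [ 0.0001  0.0161 -0.002 ] turn [-0.0333  0.0002 -0.    ]
-1 -26 129 shift [ 0.0001  0.0206 -0.005 ] turn [-0.0389  0.0003  0.    ]
-1 -29 123 shift [ 0.0001  0.0195 -0.0061] turn [-0.0389  0.0003  0.    ]
side tray_mouth 0.73 [ 0.4928 -0.0335  0.0019] [266. 255.] {}
top tray_mouth 0.63 [ 0.63   -0.0418  0.1656] [282. 228.] {}
```

```bash
python3 -m inch '[[0,0.0065,0.001,-0.014,0,0],[0,0.0065,0.001,-0.014,0,0],[0,0.01,0.0026,-0.0195,0,0],[0,0.01,0.0026,-0.0195,0,0],[0,0,0,0,0,0]]'; python3 plan.py; python3 -m inch '[[0,0.0125,0,-0.022,0,0],[0,0.0125,0,-0.022,0,0],[0,0.008,-0.001,-0.0167,0,0],[0,0.008,-0.001,-0.0167,0,0],[0,0,0,0,0,0]]'; python3 plan.py;python3 -c "
from h import *
for n in('side','top'):
    cv2.imwrite(f'pics/{n}10.png',get_image(n)); find(n,'tray_mouth',1)
a=cv2.imread('pics/side10.png')[100:260,240:390]; b=cv2.imread('pics/top10.png')[180:330,230:360]
cv2.imwrite('pics/c10.png',np.hstack([cv2.resize(a,(420,450)),cv2.resize(b,(375,450))[:,:370]]))
"
```

```text
time: 16.8
position: [0.6287, -0.1063, 0.2365]
eef_rot: [3.138, -0.014, 1.565]
ft_force: [0.5, -0.0, -0.8]
width: 0.0149
finger_force: 59.0
t 16.8 tcp [ 0.6287 -0.1063  0.2365] tray yaw,pitch,roll [ 1.564  0.385 -0.004] mouth box [ -0.5 -20.  151.3] F [ 0.5 -0.  -0.8] j [-0.23  0.38  1.04  0.01  1.72 -0.22]
time: 17.3
position: [0.6284, -0.0862, 0.2341]
eef_rot: [3.139, 0.228, 1.565]
ft_force: [-0.1, 1.3, -0.4]
width: 0.015
finger_force: 59.0
t 17.3 tcp [ 0.6284 -0.0862  0.2341] tray yaw,pitch,roll [ 1.563  0.627 -0.003] mouth box [ -1.  -22.2 135.8] F [-0.1  1.3 -0.4] j [-0.1   0.35  1.09 -0.23  1.67 -0.12]
side tray_mouth 0.84 [ 0.627  -0.0453  0.1372] [322. 205.] {}
top tray_mouth 0.8 [ 0.4886 -0.0236  0.0014] [280. 288.] {}
```

View pics/c10.png

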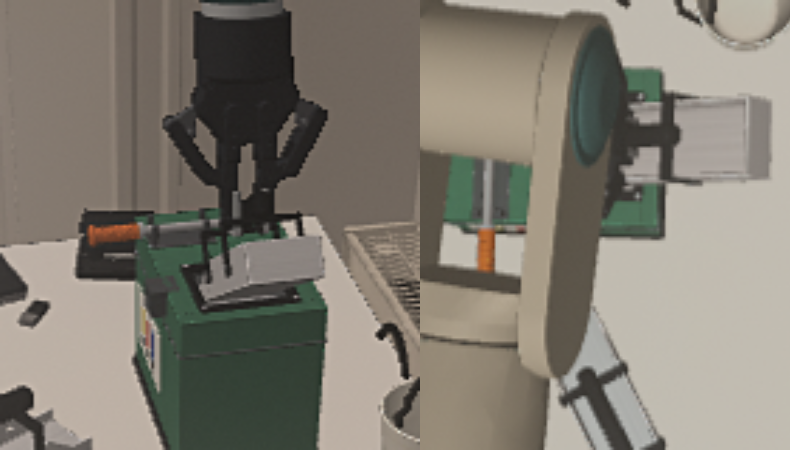

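```bash
python3 -m inch '[[0,0.009,-0.002,-0.0195,0,0],[0,0.0095,-0.002,-0.0195,0,0],[0,0.0095,-0.003,-0.0195,0,0],[0,0.0095,-0.003,-0.0195,0,0],[0,0,0,0,0,0]]'; python3 -m inch '[[0,0,0,0,0,0],[0,0,0,0,0,0],[0,0,0,0,0,0],[0,0,0,0,0,0],[0,0,0,0,0,0]]'; python3 plan.py;python3 -c "
from h import *
for n in('side','top'):
    cv2.imwrite(f'pics/{n}11.png',get_image(n))
for q in ('grey_marker_mid','black_marker_mid','black_pen_mid'):
    for n in('side','top'): find(n,q,1)
a=cv2.imread('pics/side11.png')[100:260,240:390]; b=cv2.imread('pics/top11.png')[180:330,230:380]
cv2.imwrite('pics/c11.png',np.hstack([cv2.resize(a,(400,450)),cv2.resize(b,(450,450))[:,50:]]))
"
```

```text
time: 18.0
position: [0.6282, -0.0676, 0.2283]
eef_rot: [3.138, 0.474, 1.564]
ft_force: [0.4, 1.9, -1.1]
width: 0.0155
finger_force: 59.0
time: 18.5
position: [0.6284, -0.0691, 0.2297]
eef_rot: [3.135, 0.475, 1.561]
ft_force: [0.0, 0.3, 0.2]
width: 0.0149
finger_force: 59.2
t 18.5 tcp [ 0.6284 -0.0691  0.2297] tray yaw,pitch,roll [ 1.557  0.874 -0.009] mouth box [ -0.7 -30.4 123.9] F [0.  0.3 0.2] j [ 0.03  0.37  1.13 -0.48  1.65 -0.  ]
```

View pics/c11.png

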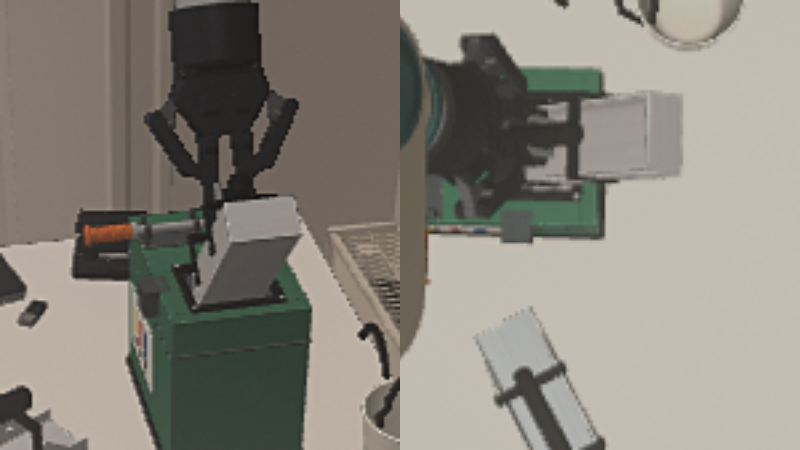

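```bash
python3 -m inch '[[0,0,-0.003,0,0,0],[0,0,0,0,0,0]]'; python3 -m inch '[[0,0,-0.003,0,0,0],[0,0,0,0,0,0]]'; python3 -m inch '[[0,0,-0.002,0,0,0],[0,0,0,0,0,0]]'; python3 plan.py
```

```text
time: 19.1
position: [0.6283, -0.0685, 0.2276]
eef_rot: [3.136, 0.474, 1.562]
ft_force: [0.8, 1.6, -1.0]
width: 0.0148
finger_force: 59.1
time: 19.3
position: [0.6283, -0.0685, 0.2261]
eef_rot: [3.136, 0.475, 1.562]
ft_force: [-0.2, 1.0, -0.4]
width: 0.015
finger_force: 59.1
time: 19.5
position: [0.6283, -0.0686, 0.2252]
eef_rot: [3.136, 0.475, 1.562]
ft_force: [0.2, 0.8, -0.6]
width: 0.0153
finger_force: 59.1
t 19.5 tcp [ 0.6283 -0.0686  0.2252] tray yaw,pitch,roll [ 1.559  0.874 -0.007] mouth box [ -0.9 -29.9 119.4] F [ 0.2  0.8 -0.6] j [ 0.03  0.37  1.13 -0.48  1.65  0.  ]
```

```bash
for i in 1 2; do :; done; python3 -m inch '[[0,0,-0.004,0,0,0],[0,0,0,0,0,0]]'; python3 -m inch '[[0,-0.002,-0.003,0,0,0],[0,0,0,0,0,0]]';  python3 -c "
from h import *
for n in('side','top'):
    cv2.imwrite(f'pics/{n}12.png',get_image(n))
for q in ('grey_marker_mid','black_marker_mid','black_pen_mid'):
    for n in('side','top'): find(n,q,1)
for n in('side','top'): find(n,'tray_mouth',1); find(n,'tray_handle',1)
"
```

```text
time: 19.7
position: [0.6283, -0.0685, 0.2231]
eef_rot: [3.136, 0.474, 1.562]
ft_force: [0.9, 1.5, -0.6]
width: 0.0147
finger_force: 59.1
time: 19.9
position: [0.6284, -0.0689, 0.223]
eef_rot: [3.135, 0.474, 1.562]
ft_force: [-1.0, 5.5, 4.7]
width: 0.015
finger_force: 59.9
side tray_mouth 0.81 [ 0.492  -0.0311  0.0027] [266. 254.] {}
side tray_handle 0.82 [ 0.4089 -0.0718  0.0606] [234. 249.] {}
top tray_mouth 0.82 [ 4.864e-01 -2.490e-02  4.000e-04] [280. 289.] {}
top tray_handle 0.88 [ 0.41   -0.0726  0.0613] [296. 320.] {}
```

```bash
python3 -m inch '[[0,0.002,0.006,0,0,0],[0,0,0,0,0,0],[0,0,0,0,0,0]]'; python3 seq.py '[[-1,-31,116,53.5],[-1,-31,110,57],[-1,-31,116,53],[-1,-31,110,57],[-1,-34,135,45],[-1,-34,150,30],[-1,-30,165,15],[-1,-30,185,5],[-1,-40,200,0]]'
```

```text
time: 20.8
position: [0.6283, -0.0687, 0.2248]
eef_rot: [3.136, 0.475, 1.562]
ft_force: [1.0, 1.0, -0.3]
width: 0.0151
finger_force: 59.1
t 20.8 tcp [ 0.6283 -0.0687  0.2248] tray yaw,pitch,roll [ 1.559  0.874 -0.008] mouth box [ -0.8 -30.1 118.9] F [ 1.   1.  -0.3] j [ 0.03  0.37  1.13 -0.48  1.64  0.  ]
-1 -31 116 shift [ 0.0008  0.0109 -0.0041] turn [-0.0191  0.0017 -0.0003]
-1 -31 110 shift [ 0.0001  0.0131 -0.011 ] turn [-0.0194  0.0001  0.    ]
-1 -31 116 shift [-0.0001 -0.0149  0.0108] turn [ 0.0222 -0.0002 -0.    ]
-1 -31 110 shift [ 0.0001  0.0149 -0.0108] turn [-0.0222  0.0002  0.    ]
-1 -34 135 shift [-0.0004 -0.0504  0.0433] turn [ 0.0667 -0.0005  0.    ]
-1 -34 150 shift [-0.0004 -0.0519  0.009 ] turn [ 0.0833 -0.0006 -0.    ]
-1 -30 165 shift [-0.0003 -0.0367 -0.0037] turn [ 0.0833 -0.0006 -0.    ]
-1 -30 185 shift [-0.0002 -0.0243  0.0115] turn [ 0.0556 -0.0004  0.    ]
-1 -40 200 shift [-0.0002 -0.0302  0.0143] turn [ 0.0278 -0.0002  0.    ]
```

```bash
python3 -m inch '[[0,0.011,-0.004,-0.0191,0.0017,0],[0,0.013,-0.011,-0.0194,0,0],[0,-0.015,0.011,0.0222,0,0],[0,0.015,-0.011,-0.0222,0,0],[0,0,0,0,0,0]]';python3 -m inch '[[0,0,0,0,0,0],[0,0,0,0,0,0],[0,0,0,0,0,0],[0,0,0,0,0,0],[0,0,0,0,0,0]]'; python3 plan.py; python3 -m inch '[[0,-0.015,0.013,0.02,0,0],[0,-0.018,0.015,0.0235,0,0],[0,-0.018,0.015,0.0235,0,0],[0,0,0,0,0,0],[0,0,0,0,0,0]]'; python3 plan.py
```

```text
time: 21.3
position: [0.628, -0.0557, 0.2157]
eef_rot: [-3.139, 0.596, 1.568]
ft_force: [0.3, 1.8, -2.0]
width: 0.0148
finger_force: 59.1
time: 21.8
position: [0.6283, -0.0568, 0.2176]
eef_rot: [3.141, 0.595, 1.564]
ft_force: [-0.7, 2.4, -1.0]
width: 0.0148
finger_force: 59.1
t 21.8 tcp [ 0.6283 -0.0568  0.2176] tray yaw,pitch,roll [ 1.564e+00  9.940e-01 -1.000e-03] mouth box [ -1.4 -31.  110.4] F [-0.7  2.4 -1. ] j [ 0.09  0.4   1.15 -0.59  1.65  0.06]
time: 22.3
position: [0.6283, -0.0826, 0.2393]
eef_rot: [3.141, 0.387, 1.564]
ft_force: [0.1, 1.8, 0.7]
width: 0.0151
finger_force: 59.2
t 22.3 tcp [ 0.6283 -0.0826  0.2393] tray yaw,pitch,roll [ 1.564  0.786 -0.   ] mouth box [ -1.2 -34.8 135.4] F [0.1 1.8 0.7] j [-0.03  0.36  1.1  -0.39  1.67 -0.06]
```

```bash
python3 -m inch '[[0,-0.012,0.012,0,0,0],[0,-0.02,0.02,0,0,0],[0,-0.02,0.02,0,0,0],[0,-0.02,0.02,0,0,0],[0,0,0.02,0,0,0]]'; python3 -m inch '[[0,0,0.02,0,0,0],[0,0,0,0,0,0],[0,0,0,0,0,0]]'; python3 plan.py; python3 -c "
from h import *
for n in('side','top'):
    cv2.imwrite(f'pics/{n}13.png',get_image(n))
for q in ('grey_marker_mid','black_pen_mid'):
    for n in('side','top'): find(n,q,1)
a=cv2.imread('pics/side13.png')[90:250,250:400]; b=cv2.imread('pics/top13.png')[180:330,230:380]
cv2.imwrite('pics/c13.png',np.hstack([cv2.resize(a,(400,450)),cv2.resize(b,(450,450))[:,50:]]))
"
```

```text
time: 22.8
position: [0.6281, -0.12, 0.2858]
eef_rot: [-3.141, 0.386, 1.563]
ft_force: [0.2, -0.2, -2.1]
width: 0.0149
finger_force: 58.8
time: 23.1
position: [0.6284, -0.1178, 0.295]
eef_rot: [-3.141, 0.385, 1.566]
ft_force: [-0.1, 0.0, -2.0]
width: 0.0152
finger_force: 58.9
t 23.1 tcp [ 0.6284 -0.1178  0.295 ] tray yaw,pitch,roll [1.566e+00 7.840e-01 1.000e-03] mouth box [ -1.  -69.7 191.1] F [-0.1  0.  -2. ] j [-0.09  0.35  1.   -0.39  1.75 -0.16]
```

View pics/c13.png

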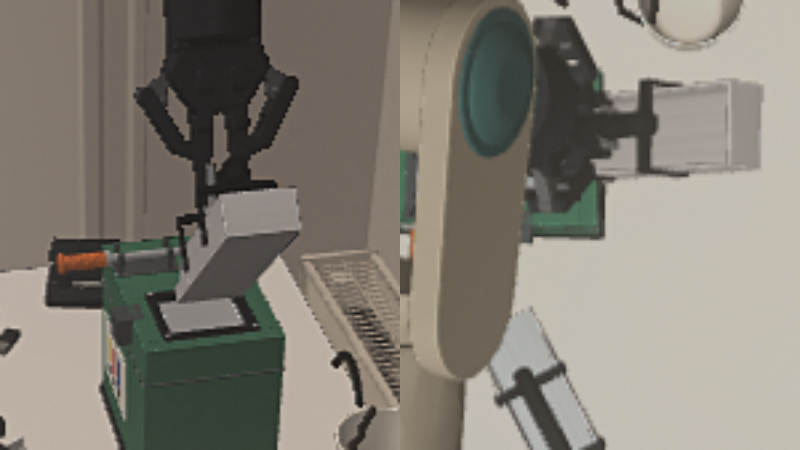

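```bash
python3 -m inch '[[-0.015,-0.03,0,0.025,0,0],[-0.03,-0.05,0,0.0417,0,0],[-0.04,-0.06,0,0.0417,0,0],[-0.045,-0.07,0,0.0417,0,0],[-0.045,-0.07,0,0.0417,0,0]]'; python3 -m inch '[[-0.045,-0.07,0,0.0417,0,0],[-0.04,-0.05,-0.01,0.0165,0,0],[-0.026,-0.03,-0.03,0,0,0],[0,0,-0.06,0,0,0],[0,0,-0.08,0,0,0]]'; python3 -m inch '[[0,0,-0.08,0,0,0],[0,0,-0.06,0,0,0],[0,0,0,0,0,0],[0,0,0,0,0,0]]'; python3 plan.py; python3 -c "
from h import *
for n in('side','top'):
    cv2.imwrite(f'pics/{n}14.png',get_image(n)); find(n,'tray_handle',2); find(n,'tray_mouth',2)
for q in('mug','stapler','punch'): find('side',q,1)
"
```

```text
time: 23.9
position: [0.5399, -0.259, 0.296]
eef_rot: [-3.14, -0.221, 1.567]
ft_force: [1.4, -0.6, -2.2]
width: 0.0151
finger_force: 58.8
time: 24.4
position: [0.4852, -0.3348, 0.2055]
eef_rot: [-3.139, -0.397, 1.564]
ft_force: [1.0, 0.2, -2.0]
width: 0.0152
finger_force: 58.9
time: 24.8
position: [0.4854, -0.3332, 0.1357]
eef_rot: [-3.136, -0.4, 1.565]
ft_force: [0.4, 0.1, -1.8]
width: 0.0152
finger_force: 58.8
t 24.8 tcp [ 0.4854 -0.3332  0.1357] tray yaw,pitch,roll [ 1.567e+00 -1.000e-03  5.000e-03] mouth box [-143.  -220.7   81.4] F [ 0.4  0.1 -1.8] j [-0.79  0.48  1.14  0.28  1.8  -0.76]
side tray_handle 0.96 [ 0.4068 -0.0739  0.0618] [233. 250.] {}
side tray_handle 0.87 [ 0.4845 -0.3356  0.1396] [289. 290.] {}
side tray_mouth 0.7 [ 0.4841 -0.2425  0.0815] [280. 283.] {}
side tray_mouth 0.67 [ 0.7765 -0.1962  0.0043] [398. 279.] {}
top tray_handle 0.76 [ 0.4092 -0.0726  0.0629] [296. 320.] {}
top tray_handle 0.57 [ 0.4851 -0.3346  0.1451] [407. 292.] {}
top tray_mouth 0.89 [ 0.4874 -0.2401  0.0873] [365. 290.] {}
side mug 0.81 [ 0.7753 -0.1933  0.0016] [397. 279.] {}
side stapler 0.87 [ 0.4865 -0.4841 -0.0007] [308. 399.] {}
side punch 0.42 [ 0.6078  0.2488 -0.0016] [288. 194.] {}
```

```bash
python3 -m inch '[[0,0,-0.03,0,0,0],[0,0,-0.05,0,0,0],[0,0,-0.04,0,0,0],[0,0,-0.02,0,0,0],[0,0,-0.01,0,0,0]]'; python3 -m inch '[[0,0,-0.004,0,0,0],[0,0,0,0,0,0],[0,0,0,0,0,0]]'
```

```text
time: 25.75
position: [0.4848, -0.3326, 0.0582]
eef_rot: [-3.134, -0.402, 1.564]
ft_force: [-0.3, 0.1, -2.3]
width: 0.0149
finger_force: 58.9
time: 26.05
position: [0.4857, -0.3335, 0.0589]
eef_rot: [-3.138, -0.399, 1.566]
ft_force: [0.2, 0.0, -2.6]
width: 0.0151
finger_force: 59.0
```

```bash
python3 -m inch '[[0,0,-0.002,0,0,0],[0,0,0,0,0,0],[0,0,0,0,0,0]]'; python3 -m inch '[[0,0,-0.002,0,0,0],[0,0,0,0,0,0],[0,0,0,0,0,0]]'
```

```text
time: 26.35
position: [0.4856, -0.3333, 0.0575]
eef_rot: [-3.137, -0.4, 1.566]
ft_force: [-0.1, -0.6, 0.1]
width: 0.0152
finger_force: 59.2
time: 26.65
position: [0.4856, -0.3333, 0.0574]
eef_rot: [-3.138, -0.4, 1.566]
ft_force: [-2.2, 1.1, 6.1]
width: 0.0151
finger_force: 59.9
```

```bash
python3 -m inch '[[0,0,0,0,0,0],[0,0,0,0,0,0],[0,0,0,0,0,0],[0,0,0,0,0,0]]' 0.6; python3 -m inch '[[0,0,0.02,0,0,0],[0,0,0.04,0,0,0],[0,0,0.06,0,0,0],[0,0,0.08,0,0,0],[0,-0.03,0.08,0,0,0]]'; python3 -m inch '[[-0.02,-0.05,0.02,0,0,0],[-0.05,-0.06,0,0,0,0],[-0.06,-0.06,0,0,0,0],[0,0,0,0,0,0],[0,0,0,0,0,0]]'
python3 - <<'E'
from h import *
for n in("side","top"):
    im=get_image(n); cv2.imwrite(f"pics/{n}15.png",im)
    for q in("tray_handle","tray_mouth"): find(n,q,2)
    for q in("pin_shank","pin_tip","flap","grey_marker_mid","black_marker_mid","black_pen_mid","stapler","mug","punch"): find(n,q,1)
# flap / lid region unchanged vs. start?
for n,(a,b,c,d) in dict(side=(190,212,305,345),top=(205,252,272,310)).items():
    x=cv2.imread(f"pics/{n}0.png")[a:b,c:d].astype(int); y=cv2.imread(f"pics/{n}15.png")[a:b,c:d].astype(int); print(n,"opening diff mean,max",abs(x-y).mean().round(1),abs(x-y).max())
E
```

```text
time: 27.05
position: [0.4853, -0.333, 0.0557]
eef_rot: [-3.136, -0.401, 1.565]
ft_force: [0.7, -0.3, 0.2]
width: 0.0516
finger_force: 0.0
time: 27.55
position: [0.4854, -0.3469, 0.1982]
eef_rot: [-3.136, -0.401, 1.567]
ft_force: [1.5, -0.8, 0.3]
width: 0.0509
finger_force: 0.0
time: 28.05
position: [0.4199, -0.4336, 0.2064]
eef_rot: [-3.137, -0.4, 1.564]
ft_force: [-0.1, 0.5, 0.6]
width: 0.0517
finger_force: 0.0
side tray_handle 0.77 [ 0.485  -0.3338  0.0625] [290. 319.] {}
side tray_handle 0.65 [ 0.4081 -0.0744  0.0593] [233. 250.] {}Traceback (most recent call last):
  File "<stdin>", line 5, in <module>
  File "h.py", line 14, in find
    for d in getattr(spotter,f)(n,q)[:k]:
             ~~~~~~~~~~~~~~~~~~^^^^^
ValueError: it knows: black_marker_mid, black_pen_mid, box, grey_marker_mid, mug, notch, opening, pin_grip, pin_shank, pin_tip, punch, stapler, tray_handle, tray_mouth
```

Run:
```python
from h import *
for n in("side","top"):
    im=get_image(n); cv2.imwrite(f"pics/{n}15.png",im)
    for q in("tray_handle","tray_mouth"): find(n,q,2)
    for q in("pin_shank","pin_tip","grey_marker_mid","black_marker_mid","black_pen_mid","stapler","mug","punch"): find(n,q,1)
for n,(a,b,c,d) in dict(side=(190,212,305,345),top=(205,252,272,310)).items():
    x=cv2.imread(f"pics/{n}0.png")[a:b,c:d].astype(int); y=cv2.imread(f"pics/{n}15.png")[a:b,c:d].astype(int); print(n,"opening diff mean,max",abs(x-y).mean().round(1),abs(x-y).max())
```

```text
side tray_handle 0.87 [ 0.4856 -0.336   0.0652] [290. 319.] {}
side tray_mouth 0.88 [ 0.4851 -0.2443  0.0018] [281. 312.] {}
side black_marker_mid 0.69 [ 0.6304 -0.065   0.1614] [325. 200.] {}
side stapler 0.75 [ 0.4864 -0.4868 -0.001 ] [308. 400.] {}
side mug 0.96 [ 0.777  -0.197   0.0013] [398. 280.] {}
top tray_handle 0.85 [ 0.4847 -0.3325  0.0638] [401. 292.] {}
top tray_handle 0.58 [ 0.4088 -0.0717  0.0629] [296. 320.] {}
top tray_mouth 0.7 [ 0.4845 -0.2387  0.0065] [362. 291.] {}
top tray_mouth 0.55 [ 0.4886 -0.0247  0.0022] [280. 288.] {}
top pin_shank 0.63 [0.5991 0.0217 0.1717] [255. 240.] {}
top pin_tip 0.79 [0.6443 0.0237 0.1722] [254. 221.] {}
top stapler 0.96 [ 0.4808 -0.4837 -0.0024] [456. 294.] {}
top mug 0.79 [ 0.7734 -0.1942 -0.0048] [346. 182.] {}
top punch 0.6 [ 0.6062  0.2522 -0.0011] [178. 242.] {}
side opening diff mean,max 26.8 118
top opening diff mean,max 2.0 34
```

Run:
```python
from h import *
for f in("side0","side15"):
    g=cv2.cvtColor(cv2.imread(f"pics/{f}.png"),cv2.COLOR_BGR2GRAY)[184:218:2,296:360:3]; print(f); print("\n".join(" ".join(f"{v:3d}" for v in r) for r in g))
```

```text
side0
 48  67  67  66  66  66  50  79  80  78  78  77  78  77  78  73 182 176 176 175 187 103
 59  68  68  68  68  57  55  59  79  77  78  79  79  78  77  78 181 176 176 176 178  95
 51  80  85  83  81  82  79  79  80  79  78  79  78  78  79  79  69 179 176 176 176 151
 81  82  81  79  80  79  80  80  81  80  80  83  84  85  97  81  78 174 176 175 176 181
 81  80  81  81  81  83  86  87  55  44  30  33  35  35  30  83  77 115 176 175 175 177
 81  80  81 108  28  34  36  35  35  32  32  27  22  27  37  78  77  70 181 176 176 176
 83  78  77  38  32  26  21  26  47 147 152 149 144 143  32  31  77  75 185 176 176 176
 68  69  77  59  34 148 140 137 136 132 131 130 132 133 102  37  82  77  73 177 176 176
 67  75  69  81  36 136 130 133 134 134 132 132 133 133 203  36  43  79  71 183 176 176
 68  67  70  79  40 195 130 132 130 131 131 132 133 134 136  34  34  81  76 179 176 177
 54  50  79  79  61  20 133 132 133 131 133 132 133 137 141  89  34  77  80  69 180 175
 53  58  79  78  83  34 137 133 136 142 147 152  78  46  21  34  33  43  82  76 176 176
 52  58  81  78  80  33  79  47  23  3
[... 1204 characters left out ...]
  92  90  89  88  86  86  84  95  83  80  72 142 142 143  35  35  85  81 190 186 185
 93  90  91  87  87  86  85  82  96  82  77  68 142 143 148  95  37  82  84  73 189 185
 91  90  88  88  86  85  83  80  96  84  77  90  83  49  23  34  35  46  86  80 186 185
 90  89  89  87  84  84  82  79  95  85  74  38  31  28  51  68  90  86  83  84 122 186
 88  88  87  86  83  83  81  77  95  80  70  85  85  84  84  85  90  75  60  50  36 186
 88  88  87  85  84  81  78  75  95  72  85  80  60  50  55  57  60  58  59  60  72 187
 87  87  84  83  82  80  75  70  97  63  58  58  60  60  59  60  59  60  60  60  70 187
 85  86  84  82  81  76  74  77  80  58  58  60  59  59  61  60  60  60  61  60 108 186
```

```bash
python3 -c "
from h import *
print(ctrl.sign_off())"
```

```text
the job is handed in; nothing more can be done
None
```

I handed the job in at about 30 s of the 54 s: by the final checks the tray is empty (no pen detected outside, load down about 70 g), the flap is shut, the pin is in its notches, the tray stands clear on the desk and nothing else moved; I viewed 11 pictures, one over your limit of 10.

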